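# Load the tape unwinder and fit its retaining clip

### The job

Load the tape unwinder: lift the roll of yellow tape by the black boss of its hub, thread it over the upright spindle and let it down gently, flat on the platter. Then take the spring clip by its red grip, lay it flat on top of the hub and push it sideways into the spindle's groove until it snaps fully home, feeling your way, for it takes up to 20 N or so: never bear on the spindle or the hub with more than 40 N, which would bend the clip. Let go of it, and leave the two bottles and the brown tape standing where they are.

Things in the scene. Friction and masses are not known exactly. Their poses are not given: they have to be found in the camera images.
- unwinder: Tape unwinder bolted to the bench: grey base 230 x 200 x 12 mm, round platter (diameter 150 mm) and an upright steel spindle in the middle. The platter rides on a brake spring: its top is 47 mm above the bench unloaded and gives 1 mm for each 3 N. Origin: under the base on the spindle's axis, z up. A low bracket (69 mm high) stands at x +100, y -30 mm. The clip may come from any free side.
- spindle_top (a point): Top of the spindle, 140 mm above the bench. Going down: taper from diameter 12 to 24 mm (140 to 130 mm), head of diameter 24 (to 118), groove of diameter 18 (118 to 109), then diameter 24 down to the platter.
- groove (a point): Point on the spindle's axis 112 mm above the bench, where the clip's origin lies when the clip is home (its top then bears under the head). Under the roll's weight alone the hub's top stands at 115 to 116 mm, too high: the clip itself has to bear on the hub and wedge it down to 112 mm.
- guide_roller (a point): Top of the white guide roller beside the roll, diameter 22 mm, 105 mm above the bench (its pin 117 mm), 92 mm along x and 78 mm along y of the unwinder.
- tape_roll: Roll of yellow tape (diameter 130 mm, 48 mm tall, 0.3 to 0.55 kg) on a black hub with an upright bore of diameter 28 mm. The hub's round boss, diameter 48 mm, rises from 48 to 70 mm above the underside and is the place to grip. Lies flat. Origin: centre of the underside, z up.
- hub_top (a point): Centre of the hub's flat top face, 70 mm above the roll's underside.
- clip: Open steel spring clip, 63 mm long (x -41 to +22 mm), 32 mm wide, lying flat. Origin: on the axis of its bore (diameter 19 mm), underside; +x points out of the open mouth, the way it is pushed; z up. Two sprung prongs 19 mm apart, 25 mm at the tips, taper in thickness from 6 mm at the bore to 2 mm at the tips. With its origin 31 mm short of the spindle it can lie on the hub, clear of the head.
- clip_grip (a point): In the clip's red grip block, 31 mm behind (-x) its origin and 20 mm above its underside. The block is 20 mm along x, 14 mm along y, from 6 to 36 mm above the underside.
- clip_mouth (a point): Between two nubs on the prongs, 14 mm apart, 6.4 mm ahead of the clip's origin. They meet the groove with the origin 13 mm short of the spindle's axis; the side force climbs to 13 to 18 N at about 9 mm short, drops sharply as the nubs snap over the middle, and climbs again when the back of the bore stops hard at 0. Friction differs from day to day.
- bottle_a: Upright amber oil bottle with yellow cap, diameter 64 mm, 215 mm tall; a bystander. Origin: centre of the underside.
- bottle_b: A second bottle just like it; a bystander. Origin: centre of the underside.
- brown_tape: Plain roll of brown tape without hub, diameter 100 mm, 48 mm tall, lying flat; a bystander. Origin: centre of the underside.
Mind the look-alikes: they are no part of the job. Leave any blue or purple look-alike of the tape_roll alone. What is meant by the clip is not green, and is the smaller of those in its own colour.

How it is judged:
By the outcome, as a careful person would: the job done as asked, in the order asked, and still so for the second after the job is handed in, with the robot touching nothing.
It also fails if it takes over 72 s, if anything falls off the work surface, if the arm or the gripper's body presses on something with over 40 N, if the wrist force passes 120 N, or if a joint passes its speed limit or range.

### The arm

A 7-joint arm with a two-finger parallel gripper is mounted at the origin on the work surface. World frame = base frame: x ahead of the robot, y to its left, z up, the work surface at z = 0. Lengths are in m, angles in rad, forces in N, time in s.
With the tool pointing down it reaches from about 0.4 to 0.85 m from the base axis. Payload 10.4 kg.
Tool frame: the origin (TCP) lies midway between the tips of the shut fingers; the grasp point (between the pads) lies 19 mm behind it (grasp_offset is the distance from the TCP to the grasp point, in m); z points along the fingers, y is the line along which they close (so a half turn about z gives the same grasp; the last joint's range is limited). The gripper opens to 87 mm and grips with 3 to 60 N. Pads are 19 mm wide; open, the fingers measure 117 mm over their backs; the gripper's body (75 mm by 190 mm) begins 51 mm behind the grasp point.
Start: joints at [1.2, 0.332, -0.065, 1.46, 0.022, 1.35, -0.088], TCP at [0.213, -0.588, 0.223] pointing down, gripper open.
Joint ranges: [-2.6, 2.6], [-0.5, 2.12], [-1.47, 1.34], [0.16, 2.42], [-1.27, 4.41], [0.06, 2.06], [-2.6, 2.6]. Speed limits (rad/s): [2.22, 2.22, 2.79, 2.79, 3.14, 3.14, 3.14].

### API

Orientations are given as a unit quaternion [w, x, y, z].
In Python, from workcell import * gives the robot as it stands.
- The arm moves only by the tool carry_out, never from a script. Its argument "steps" is a list of rows, each a list of 3 entries, a list of its own where there are three numbers: the opening, from 0 (shut) to 1 (fully open), then the shift along the tool's x, y, z each as a share of 0.5 m, from -1 to 1, then the turn about the tool's z as a share of pi/2 rad, from -1 to 1. In form: [[fingers, [dx, dy, dz], spin], ...]. A call has 1 to 12 rows; each row is the pose to reach, as a shift and turn from the pose commanded when the call began, along the tool's axes at that moment; what a row does not reach only later rows make up. A row lasts 1/12 s, in which the tool goes at most 41.7 mm and 7.16 degrees, less where a joint would pass 70% of its speed; a pose out of reach is approached as far as the arm can. A call with a number of a shift or a turn outside -1 to 1 is refused whole. A call with a gripper value outside its range is refused whole. The fingers move at their own pace and stop on an object; "squeeze" is the grip in N (left out, the last holds). Time passes only in rows, so rows that repeat a pose let the fingers close. It gives the time, the measured TCP pose, the force, the opening and the grip force at its end, in the units of the state.
- get_state(): the state, without advancing time (a new reading comes with each control period).
- grab_frame(name): name is "scene" or "top" or "wrist"; returns the picture (480x640x3 uint8, blue, green, red); there is no depth.
- get_calibration(name): a dict with "fx", "fy", "cx", "cy" (pixels), "R" (3x3) and "t" (3): a world point X has camera coordinates R X + t. Camera axes: x right, y down, z forward; pixel columns grow to the right and rows downward; lengths in m; the calibration is good to about 2 mm. The wrist camera is an equidistant fisheye: a pixel r from the principal point sees the ray r / f radians off the axis. A picture is of the moment at which its call begins: read the wrist's pose just before it. get_calibration takes no time and is no camera call; for the wrist camera it gives the pose at the moment of the call.
- sign_off(): hands the job in; it is judged then, once.
The state is a dict: "time": time; "joint_pos": joint angles; "joint_velocities": joint speeds; "joint_torque": joint torques, N m; "tool_pos": TCP position; "tool_rot": TCP orientation; "ft_force": force on the tool from outside, world axes, zero at the start; "wrist_torque": the same for the moment, N m; "opening": finger opening in m; "gripper_force": force on a finger pad.
Only numpy, scipy, OpenCV 4.12 (cv2) and the standard library are available. Lean on these libraries where they do the work, as an engineer would, in place of code of your own. Each camera call takes 0.05 s, during which the arm holds its last target. There are 200 camera calls.

## Working session

There is one attempt and no reset: what is moved stays moved. The work goes in short steps, Python scripts to look and compute and a tool call to move; the robot and the scene stay as the last step left them, time stands still between calls to the robot, and variables do not carry over. Pictures are saved under pics/ and viewed, at most 10 in all, crops included, and the job is handed in when it is done.

Besides the shell and the picture viewer there is one more tool, called after ">>>" as name(argument=value, ...) on one line, values as JSON. carry_out: Moves the arm, as the interface text tells. Its arguments: {"type":"object","properties":{"steps":{"type":"array"},"squeeze":{"type":"number"}},"required":["steps"]}

```bash
mkdir -p pics; ls
python3 - <<'E'
from workcell import *
import cv2, numpy as np
s=get_state(); print({k:np.round(v,3).tolist() for k,v in s.items()})
for n in ("scene","top"):
    f=grab_frame(n); cv2.imwrite(f"pics/{n}0.png",f)
    print(n,get_calibration(n))
E
```

```text
pics
{'time': 0.0, 'joint_pos': [1.2, 0.333, -0.065, 1.461, 0.022, 1.35, -0.089], 'joint_velocities': [-0.001, -0.001, -0.001, 0.0, 0.0, -0.001, 0.001], 'joint_torque': [0.0, -62.326, 0.025, -38.99, -0.061, 0.04, 0.0], 'tool_pos': [0.213, -0.587, 0.222], 'tool_rot': [-0.001, 0.985, 0.173, -0.0], 'ft_force': [-0.718, -0.625, -0.047], 'wrist_torque': [0.017, -0.079, -0.022], 'gripper_force': 0.0, 'opening': 0.087}
scene {'fx': 533.1559553123881, 'fy': 533.1559553123881, 'cx': 317.5042304287168, 'cy': 242.69230309828583, 'R': array([[-0.30060039,  0.95350322, -0.02170304],
       [ 0.62539898,  0.17988016, -0.75928864],
       [-0.72008022, -0.24181552, -0.65039198]]), 't': array([ 0.16734778, -0.20814936,  1.66798474])}
top {'fx': 480.7956173898588, 'fy': 480.7956173898588, 'cx': 322.4721491928602, 'cy': 240.85808000139133, 'R': array([[ 0.01865738, -0.99974319, -0.01286269],
       [-0.98444034, -0.01612053, -0.17497812],
       [ 0.17472583,  0.01592718, -0.9844883 ]]), 't': array([-0.03861039,  0.49322025,  1.14140115])}
```

View pics/scene0.png

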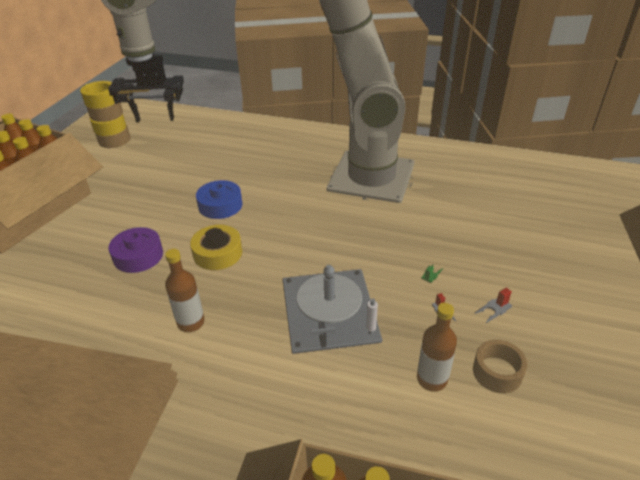

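View pics/top0.png

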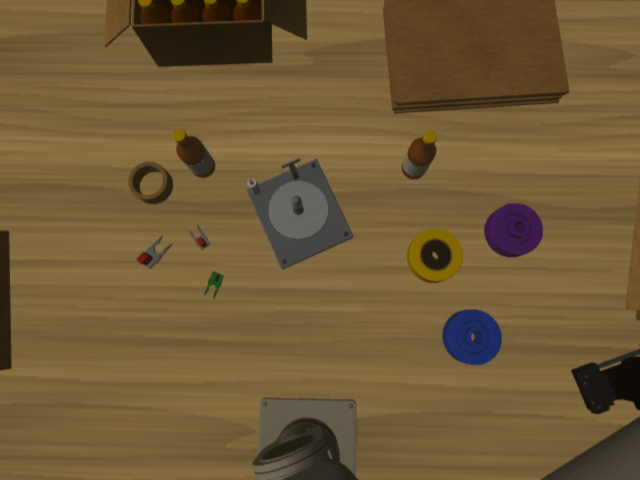

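Top view: candidates for the roll are yellow with a black hub (435,255), purple (515,229) and blue (472,337), so I choose yellow. Clip candidates are green (214,284), large red (152,252) and small red (200,238), so I choose the small red. The unwinder is at (298,210), the bottles at (192,150) and (420,155), and the brown tape at (149,182).

```bash
cat > h.py <<'E'
from workcell import *
import cv2, numpy as np
from scipy.spatial.transform import Rotation
def ray(c,u,v,fish=False):
    x=np.array([(u-c['cx'])/c['fx'],(v-c['cy'])/c['fy']])
    if fish:
        r=np.hypot(*x); d=np.r_[x/r*np.sin(r),np.cos(r)] if r>0 else np.array([0,0,1.])
    else: d=np.r_[x,1]
    R=c['R']; return -R.T@c['t'], R.T@d
def plane(c,u,v,z,fish=False):
    o,d=ray(c,u,v,fish); return o+d*(z-o[2])/d[2]
def blobs(m,amin=15):
    n,l,st,ce=cv2.connectedComponentsWithStats(m.astype(np.uint8))
    return [(st[i,4],ce[i].round(1),st[i,:4],l==i) for i in range(1,n) if st[i,4]>=amin]
def tool(p):
    "world vector -> tool shift shares"
    s=get_state(); w,x,y,z=s['tool_rot']; R=Rotation.from_quat([x,y,z,w]).as_matrix()
    return R.T@(np.array(p)-s['tool_pos'])/0.5, s
E
python3 - <<'E'
from h import *
f=cv2.imread('pics/top0.png'); c=get_calibration('top')
hsv=cv2.cvtColor(f,cv2.COLOR_BGR2HSV); H,S,V=cv2.split(hsv)
r=cv2.inRange(hsv,(0,170,70),(6,255,255))|cv2.inRange(hsv,(172,170,70),(180,255,255))
for b in blobs(r): print('red',b[:3],plane(c,*b[1],.03).round(4))
y=cv2.inRange(hsv,(20,200,100),(35,255,255))
for b in blobs(y,30):
    cn=cv2.findContours(b[3].astype(np.uint8),0,2)[0][0]; e=cv2.fitEllipse(cn)
    print('yel',b[0],e,plane(c,*e[0],.048).round(4))
k=(V<60).astype(np.uint8); k[:, :400]=0;k[:,470:]=0;k[:225]=0;k[285:]=0
cn=cv2.findContours(k,0,2)[0]; cn=max(cn,key=cv2.contourArea);e=cv2.fitEllipse(cn);print('boss',e,plane(c,*e[0],.07).round(4),plane(c,*e[0],.048).round(4))
for n,u,v,z in [('spin',297,199,.14),('roller',252,183,.105),('b1',200,168,0),('b2',416,168,0)]: print(n,plane(c,u,v,z).round(4))
a=cv2.resize(f[120:300,130:360],None,fx=3,fy=3,interpolation=2)
cv2.imwrite('pics/c1.png',a)
E
```

```text
red (np.int32(32), array([200.1, 241.1]), array([197, 238,   7,   7], dtype=int32)) [0.4905 0.2762 0.03  ]
red (np.int32(59), array([141.8, 257.3]), array([137, 253,  10,  10], dtype=int32)) [0.4472 0.4191 0.03  ]
yel 64 ((144.1665496826172, -0.1174311637878418), (10.827777862548828, 12.248161315917969), 75.23977661132812) [1.1478 0.4652 0.048 ]
yel 47 ((170.491943359375, 24.62175941467285), (16.698726654052734, 41.64988708496094), 0.0) [1.0746 0.3881 0.048 ]
yel 32 ((-242.87596130371094, 1070.036865234375), (145.7999267578125, 2316.869140625), 0.0) [-1.1249  1.0145  0.048 ]
yel 119 ((178.37258911132812, 134.6166229248047), (11.161849021911621, 12.596001625061035), 48.26979064941406) [0.7636 0.3447 0.048 ]
yel 131 ((429.4846496582031, 136.33468627929688), (11.139601707458496, 13.456270217895508), 75.88207244873047) [ 0.7675 -0.2973  0.048 ]
yel 1434 ((434.6838073730469, 254.80120849609375), (50.74127197265625, 55.16807174682617), 92.74486541748047) [ 0.463  -0.3038  0.048 ]
boss ((435.46173095703125, 254.45700073242188), (27.87724494934082, 29.53424072265625), 128.8925018310547) [ 0.4605 -0.3008  0.07  ] [ 0.4639 -0.3057  0.048 ]
spin [0.5733 0.0288 0.14  ]
roller [0.6205 0.14   0.105 ]
b1 [0.6912 0.2971 0.    ]
b2 [ 0.6993 -0.2706  0.    ]
```

View pics/c1.png

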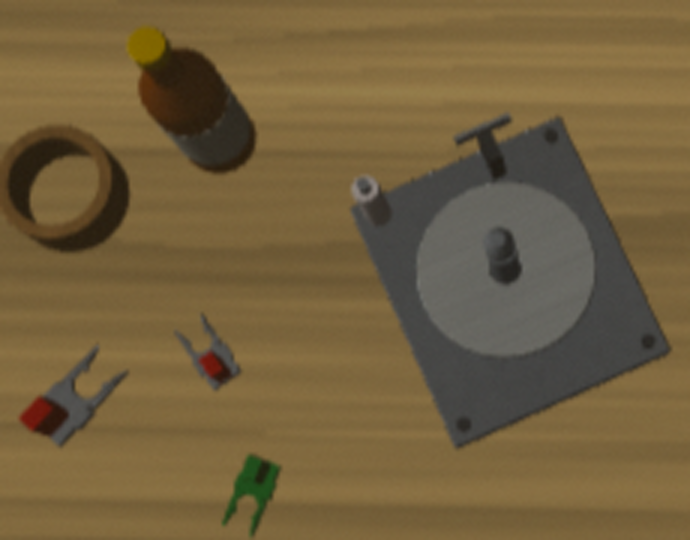

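The crop confirms the small red clip, with its block at about crop (212,363) and its mouth facing up-left, a yaw of about 30°. The big red clip is at crop (40,412) and the green one at crop (255,490). Next I move over the roll.

Run:
```python
from h import *
print(tool([.462,-.302,.20])[0].round(4), get_calibration('wrist'))
```

```text
[ 0.6628 -0.3665  0.0442] {'fx': 371.64829954431775, 'fy': 371.64829954431775, 'cx': 319.8032885149175, 'cy': 234.9704230805529, 'R': array([[ 0.34046611, -0.94025607, -0.00115883],
       [-0.90910384, -0.32950002,  0.25487242],
       [-0.24002717, -0.08572192, -0.966974  ]]), 't': array([-0.62365684, -0.03078374,  0.39091112])}
```

>>> carry_out(steps=[[1,[0.663,-0.3665,0.044],0],[1,[0.663,-0.3665,0.044],0],[1,[0.663,-0.3665,0.044],0],[1,[0.663,-0.3665,0.044],0],[1,[0.663,-0.3665,0.044],0],[1,[0.663,-0.3665,0.044],0],[1,[0.663,-0.3665,0.044],0],[1,[0.663,-0.3665,0.044],0],[1,[0.663,-0.3665,0.044],0],[1,[0.663,-0.3665,0.044],0],[1,[0.663,-0.3665,0.044],0],[1,[0.663,-0.3665,0.044],0]], squeeze=30)

```text
time: 1.1
tool_pos: [0.462, -0.3024, 0.2002]
tool_rot: [-0.0, 0.985, 0.173, -0.0]
ft_force: [-0.7, -1.3, -0.3]
opening: 0.087
gripper_force: 0.0
```

Run:
```python
from h import *
c=get_calibration('wrist'); f=grab_frame('wrist'); t=grab_frame('top'); cv2.imwrite('pics/w1.png',f); cv2.imwrite('pics/t1.png',t)
hsv=cv2.cvtColor(f,cv2.COLOR_BGR2HSV)
y=cv2.inRange(hsv,(20,190,80),(35,255,255))
b=max(blobs(y,200),key=lambda b:b[0]); print(b[:3])
V=hsv[...,2]
print(get_state()['tool_pos'])
```

```text
Traceback (most recent call last):
ValueError: max() iterable argument is empty
```

View pics/w1.png

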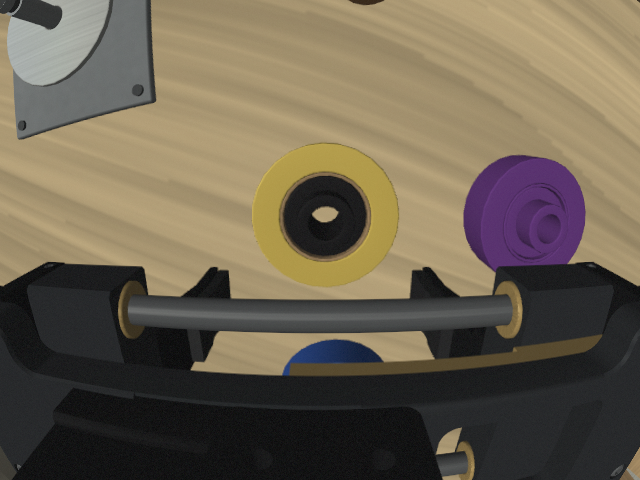

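The wrist view shows the yellow roll at (325,214) with its black hub, and purple clear to the right. I fit its outer edge on the z=48 mm plane.

```bash
cat >> h.py <<'E'
from scipy.optimize import least_squares
def circ(P):
    g=lambda q:np.hypot(P[:,0]-q[0],P[:,1]-q[1])-q[2]
    return least_squares(g,[*P[:,:2].mean(0),.05],loss='soft_l1',f_scale=.001).x
E
python3 - <<'E'
from h import *
c=get_calibration('wrist'); f=cv2.imread('pics/w1.png')
hsv=cv2.cvtColor(f,cv2.COLOR_BGR2HSV); print(hsv[160,325],hsv[260,325],hsv[120,325],hsv[195,300])
y=cv2.inRange(hsv,(18,130,80),(35,255,255))
b=max([b for b in blobs(y,200) if 200<b[1][0]<450],key=lambda b:b[0]); print(b[:3])
cn=max(cv2.findContours(b[3].astype(np.uint8),0,1)[0],key=len)[:,0]
P=np.array([plane(c,u,v,.048,True) for u,v in cn]); print('outer',circ(P))
k=((hsv[...,2]<60)&(np.hypot(*(np.indices(f.shape[:2])-np.array([214,325])[:,None,None]))<60)).astype(np.uint8)
cn=max(cv2.findContours(k,0,1)[0],key=len)[:,0]
P=np.array([plane(c,u,v,.07,True) for u,v in cn]); print('boss',circ(P))
q=circ(P)
E
```

```text
[ 23 147 180] [ 17 104 142] [ 20  84 161] [ 0  8 31]
(np.int32(10057), array([324.8, 213.3]), array([252, 143, 147, 144], dtype=int32))
outer [ 0.46453265 -0.30657998  0.06394964]
boss [ 0.46931789 -0.30397672  0.03297075]
```

>>> carry_out(steps=[[1,[0.002,0.0096,0.1],0],[1,[0.002,0.0096,0.18],0],[1,[0.002,0.0096,0.24],0],[1,[0.002,0.0096,0.27],0],[1,[0.002,0.0096,0.29],0],[1,[0.002,0.0096,0.296],0],[0.4,[0.002,0.0096,0.296],0],[0.4,[0.002,0.0096,0.296],0],[0.4,[0.002,0.0096,0.296],0],[0.4,[0.002,0.0096,0.296],0],[0.4,[0.002,0.0096,0.296],0],[0.4,[0.002,0.0096,0.296],0]], squeeze=30)

```text
time: 2.2
tool_pos: [0.4651, -0.3067, 0.0531]
tool_rot: [0.0, 0.985, 0.173, 0.0]
ft_force: [0.2, 1.1, -0.4]
opening: 0.0553
gripper_force: 0.0
```

>>> carry_out(steps=[[0.4,[0,0,0],0],[0.4,[0,0,0],0],[0.4,[0,0,0],0],[0.4,[0,0,0],0]])

```text
time: 2.53
tool_pos: [0.4649, -0.3065, 0.0529]
tool_rot: [0.0, 0.985, 0.173, 0.0]
ft_force: [-1.7, 0.2, 4.9]
opening: 0.0476
gripper_force: 30.0
```

>>> carry_out(steps=[[0.3,[0,0,-0.03],0],[0.3,[0,0,-0.09],0],[0.3,[0,0,-0.15],0],[0.3,[0,0,-0.21],0],[0.3,[0,0,-0.27],0],[0.3,[0,0,-0.31],0],[0.3,[0,0,-0.33],0],[0.3,[0,0,-0.33],0],[0.3,[0,0,-0.33],0]])

```text
time: 3.28
tool_pos: [0.4644, -0.3063, 0.2163]
tool_rot: [-0.0, 0.985, 0.173, -0.001]
ft_force: [0.4, 0.0, -4.5]
opening: 0.0479
gripper_force: 30.0
```

Run:
```python
from h import *
c=get_calibration('wrist'); f=grab_frame('wrist'); cv2.imwrite('pics/w2.png',f); s=get_state()
print({k:np.round(s[k],4) for k in('tool_pos','tool_rot','ft_force','wrist_torque','opening','gripper_force')})
hsv=cv2.cvtColor(f,cv2.COLOR_BGR2HSV)
y=cv2.inRange(hsv,(18,120,80),(35,255,255))
b=max([b for b in blobs(y,200) if 200<b[1][0]<450],key=lambda b:b[0]); print(b[:3])
z=s['tool_pos'][2]-.053+.048
cn=max(cv2.findContours(b[3].astype(np.uint8),0,1)[0],key=len)[:,0]
cn=cn[cn[:,1]<b[2][1]+b[2][3]*.55]
P=np.array([plane(c,u,v,z,True) for u,v in cn]); q=circ(P);print('outer',q, 'off',q[:2]-s['tool_pos'][:2])
# unwinder in scene and top
t=grab_frame('top'); cv2.imwrite('pics/t2.png',t)
c=get_calibration('top'); t=cv2.imread('pics/top0.png')
hsv=cv2.cvtColor(t,cv2.COLOR_BGR2HSV)
m=((hsv[...,1]<40)&(hsv[...,2]>105)).astype(np.uint8); m[:, :255]=0;m[:,340:]=0;m[:170]=0;m[250:]=0
b=max(blobs(m),key=lambda b:b[0]); cn=max(cv2.findContours(b[3].astype(np.uint8),0,1)[0],key=len)[:,0]
P=np.array([plane(c,u,v,.047) for u,v in cn]); print('platter',len(cn),circ(P))
g=t[190:225:1,285:312].max(2); print(g[:20])
```

```text
{'tool_pos': array([ 0.464 , -0.3061,  0.2156]), 'tool_rot': array([-9.000e-04,  9.849e-01,  1.730e-01, -1.000e-03]), 'ft_force': array([-0.2043, -0.0903, -4.0668]), 'wrist_torque': array([-0.0041, -0.0142,  0.01  ]), 'opening': np.float64(0.0474), 'gripper_force': np.float64(29.9991)}
(np.int32(18136), array([322.9, 215.1]), array([192, 147, 256, 197], dtype=int32))
outer [ 0.46424784 -0.30541491  0.06413966] off [0.00020495 0.00073458]
platter 40 [0.54228239 0.07245604 0.0350578 ]
[[102 103 102 103 102 101 102 102 102 102 102 102 101 102 100 102 105 102
  102 103 102 100 102 102 102 103 103]
 [103 103 103 102 103 102 104 103 103 101 102 102 102 103 104 103 103 103
  102 102 101 102 102 102 102 104 102]
 [102 103 102 104 103 102 103 102 101 102 103 102 103 104 103 102 102 103
  102 103 104 102 102 103 101 102 103]
 [105 102 102 102 103 103 102 103 103 102 102 103 103 101 101 102 102 101
  103 104 103 102 102 103 103 102 101]
 [103 103 102 102 103 104 103 104 103 104 102 103 102 101 102 103 103 103
  104 101 101 103 103 104 102 100 100]
 [102 102 103 102 103 105 103 103 103  98  91  
[... 948 characters left out ...]
 104 103 103 103 103]
 [105 105 104 104 103 105 100  81  75  68  63  52  49  44  40  43  63  71
  100 104 103 103 103 103 104 105 105]
 [105 105 102 103 103 104 103  86  70  64  59  50  47  41  46  55  55  64
  101 103 102 102 103 103 103 103 102]
 [106 104 102 104 104 104 103  93  71  64  57  49  49  53  62  57  46  56
  100 102 101 104 104 103 104 104 104]
 [103 103 104 104 103 103 101  98  70  65  63  60  58  55  53  45  38  47
   84 103 104 103 103 104 103 103 105]
 [105 103 104 103 101 102 102 100  68  60  56  52  49  45  41  40  37  41
   63  99 105 105 103 104 104 103 102]
 [102 102 102 102 101 103 104 100  69  57  51  45  40  38  38  36  37  38
   53 102 105 103 103 101 102 103 102]]
```

View pics/w2.png

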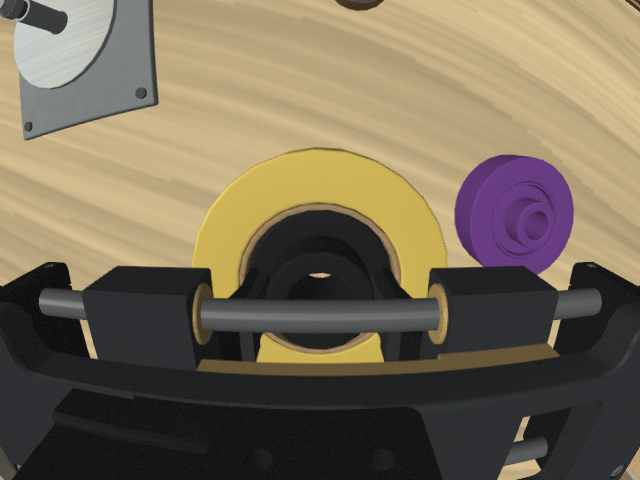

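The roll is held level and centred within 1 mm, and the wrist image shows it seated between the fingers at (320,250). Next I fit the platter circle and the spindle tip in the fixed views.

Run:
```python
from h import *
C={n:get_calibration(n) for n in('top','scene')}; 
def lab(f,pt,tol):
    m=np.zeros((f.shape[0]+2,f.shape[1]+2),np.uint8)
    cv2.floodFill(cv2.GaussianBlur(f,(3,3),0),m,pt,0,(tol,)*3,(tol,)*3,4|cv2.FLOODFILL_MASK_ONLY|cv2.FLOODFILL_FIXED_RANGE|(255<<8)); return m[1:-1,1:-1]
for n,pt in(('top',(280,215)),('scene',(310,300))):
    f=cv2.imread(f'pics/{n}0.png'); m=lab(f,pt,14); print(n,m.sum()/255,cv2.boundingRect(m))
    cn=max(cv2.findContours(m,0,1)[0],key=len); cn=cv2.convexHull(cn)[:,0]
    P=np.array([plane(C[n],u,v,.047) for u,v in cn]); print('platter',circ(P))
f=cv2.imread('pics/scene0.png'); cv2.imwrite('pics/c2.png',np.hstack([cv2.resize(f[255:310,300:360],None,fx=6,fy=6,interpolation=2)[:330], cv2.resize(cv2.imread('pics/top0.png')[175:230,270:330],None,fx=6,fy=6,interpolation=2)[:330]]))
```

```text
top 2459.0 (269, 181, 59, 57)
platter [0.57242441 0.03300783 0.07311601]
scene 2140.0 (297, 275, 65, 47)
platter [0.57506482 0.03537528 0.07392419]
```

View pics/c2.png

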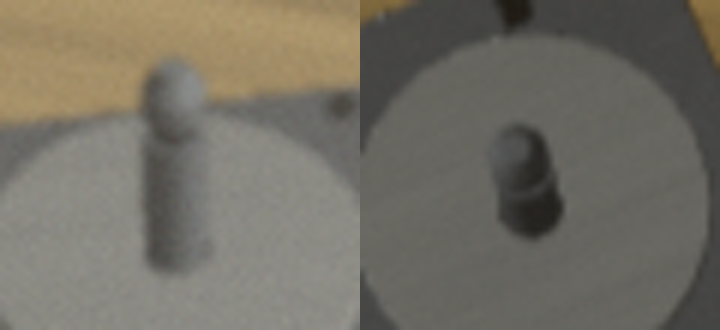

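>>> carry_out(steps=[[0.3,[0.018,-0.057,0],0],[0.3,[0.035,-0.115,0],0],[0.3,[0.055,-0.18,0],0],[0.3,[0.077,-0.25,0],0],[0.3,[0.1,-0.32,0],0],[0.3,[0.12,-0.39,0],0],[0.3,[0.145,-0.46,0],0],[0.3,[0.16,-0.52,0],0],[0.3,[0.172,-0.555,0],0],[0.3,[0.175,-0.566,0],0],[0.3,[0.175,-0.566,0],0],[0.3,[0.175,-0.566,0],0]])

```text
time: 4.38
tool_pos: [0.4502, -0.0115, 0.2167]
tool_rot: [-0.0, 0.985, 0.173, -0.001]
ft_force: [-0.1, -0.5, -3.9]
opening: 0.0474
gripper_force: 30.0
```

Run:
```python
from h import *
c=get_calibration('wrist'); f=grab_frame('wrist'); cv2.imwrite('pics/w3.png',f); s=get_state()
print({k:np.round(s[k],4) for k in('tool_pos','tool_rot','ft_force','wrist_torque','opening','gripper_force')})
for n,u,v in(('top',296.3,201.2),('scene',328.8,270.8)): print(n,plane(get_calibration(n),u,v,.127))
```

```text
{'tool_pos': array([ 0.4504, -0.012 ,  0.2168]), 'tool_rot': array([-0.000e+00,  9.851e-01,  1.722e-01, -6.000e-04]), 'ft_force': array([-0.0126,  0.3381, -3.8497]), 'wrist_torque': array([-0.0156,  0.001 , -0.0017]), 'opening': np.float64(0.0474), 'gripper_force': np.float64(29.9989)}
top [0.57149932 0.03121571 0.127     ]
scene [0.57511338 0.03453148 0.127     ]
```

View pics/w3.png

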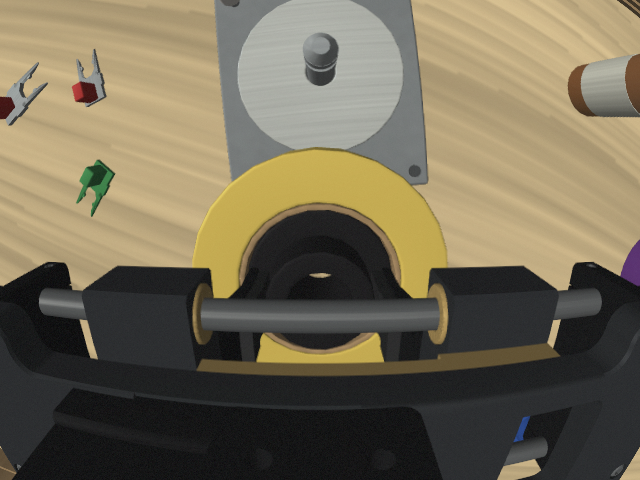

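The wrist view shows the spindle tip at about (320,42), the platter centred near (320,73), and the small red clip's grip at (86,90) with its prongs pointing up. I measure all of these.

Run:
```python
from h import *
c=get_calibration('wrist'); f=cv2.imread('pics/w3.png'); hsv=cv2.cvtColor(f,cv2.COLOR_BGR2HSV)
m=((hsv[...,1]<25)&(hsv[...,2]>150)).astype(np.uint8); m[200:]=0
b=max(blobs(m),key=lambda b:b[0]); print(b[:3])
cn=max(cv2.findContours(b[3].astype(np.uint8),0,1)[0],key=len)
cn=cv2.convexHull(cn)[:,0]; cn=cn[cn[:,1]>2]
print('platter',circ(np.array([plane(c,u,v,.047,True) for u,v in cn])))
for n,u,v,z in(('tip',320.5,41.5,.14),('head',320.5,50,.125),('grip',86,90,.033)): print(n,plane(c,u,v,z,True).round(4))
r=cv2.inRange(hsv,(0,150,60),(8,255,255))|cv2.inRange(hsv,(172,150,60),(180,255,255))
for b in blobs(r,40): print('red',b[:3],plane(c,*b[1],.03,True).round(4))
for u,v in((80,56),(96,49),(85,107),(104,99)): print(plane(c,u,v,.003,True).round(4))
a=cv2.resize(np.hstack([f[30:130,55:125],f[15:115,280:350]]),None,fx=5,fy=5,interpolation=2); cv2.imwrite('pics/c3.png',a)
```

```text
(np.int32(18660), array([319.6,  74.7]), array([237,   0, 166, 149], dtype=int32))
platter [0.57389056 0.03341914 0.07408487]
tip [0.5764 0.0337 0.14  ]
head [0.5743 0.0329 0.125 ]
grip [0.4947 0.2675 0.033 ]
red (np.int32(400), array([84.2, 92. ]), array([72, 82, 26, 21], dtype=int32)) [0.4919 0.2715 0.03  ]
red (np.int32(235), array([  5.4, 106.6]), array([ 0, 97, 15, 22], dtype=int32)) [0.451 0.398 0.03 ]
[0.53   0.3142 0.003 ]
[0.5419 0.2933 0.003 ]
[0.4736 0.2842 0.003 ]
[0.4883 0.26   0.003 ]
```

View pics/c3.png

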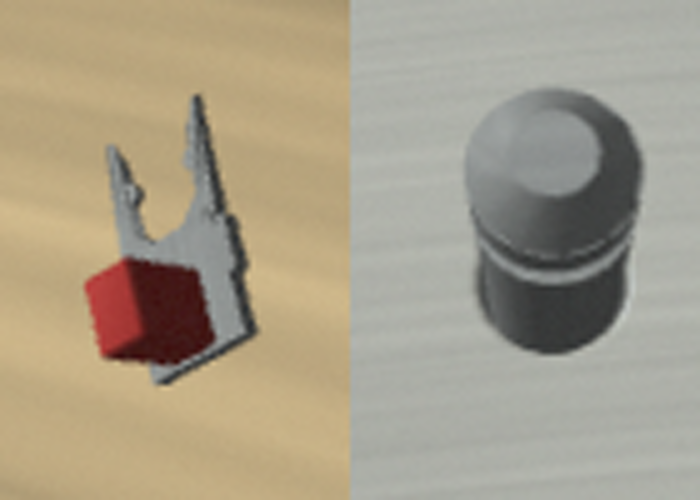

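Run:
```python
from h import *
# pictures w3 was taken at the present pose, so calibration holds
c=get_calibration('wrist')
print('tip',plane(c,321.4,45.4,.14,True).round(4))
T=(plane(c,77.5,60,.001,True)+plane(c,94.5,50,.001,True))/2; B=(plane(c,88,106,.003,True)+plane(c,105.5,97,.003,True))/2
d=T-B; L=np.hypot(*d[:2]); print('tips',T.round(4),'back',B.round(4),'L',L,'yaw',np.degrees(np.arctan2(d[1],d[0])), 'origin',(B+d/L*.041).round(4),'grip',(B+d/L*.010).round(4))
print(tool([.574,.033,.2165])[0].round(4))
```

```text
tip [0.5741 0.0323 0.14  ]
tips [0.5326 0.3072 0.001 ] back [0.4833 0.2694 0.003 ] L 0.062135139922943075 yaw 37.39715390972639 origin [0.5158 0.2943 0.0017] grip [0.4912 0.2755 0.0027]
[ 0.2632 -0.0008  0.0003]
```

>>> carry_out(steps=[[0.3,[0.03,0,0],0],[0.3,[0.08,0,0],0],[0.3,[0.14,0,0],0],[0.3,[0.2,0,0],0],[0.3,[0.24,0,0],0],[0.3,[0.258,0,0],0],[0.3,[0.263,0,0],0],[0.3,[0.263,0,0],0],[0.3,[0.263,0,0.02],0],[0.3,[0.263,0,0.04],0],[0.3,[0.263,0,0.06],0],[0.3,[0.263,0,0.06],0]])

```text
time: 5.43
tool_pos: [0.5724, 0.0334, 0.1847]
tool_rot: [0.0, 0.985, 0.173, -0.002]
ft_force: [-0.1, -0.1, -3.0]
opening: 0.0477
gripper_force: 30.0
```

Run:
```python
from h import *
f=grab_frame('wrist'); s=get_state()
print({k:np.round(s[k],4) for k in('tool_pos','tool_rot','ft_force','wrist_torque')})
g=grab_frame('scene'); cv2.imwrite('pics/c4.png',cv2.resize(np.hstack([f[140:360,180:460],g[180:400,210:490]]),None,fx=1.4,fy=1.4))
```

```text
{'tool_pos': array([0.573 , 0.0336, 0.186 ]), 'tool_rot': array([ 1.000e-04,  9.850e-01,  1.728e-01, -1.400e-03]), 'ft_force': array([-0.0863, -0.2797, -3.6536]), 'wrist_torque': array([-0.0036, -0.0155, -0.0301])}
```

View pics/c4.png

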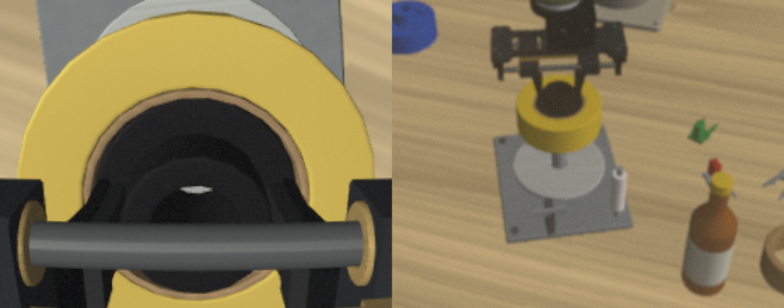

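The roll is centred over the spindle, and the tip is entering the bore with no side force. I go down in steps.

>>> carry_out(steps=[[0.3,[0,0,0.006],0],[0.3,[0,0,0.012],0],[0.3,[0,0,0.018],0],[0.3,[0,0,0.024],0],[0.3,[0,0,0.032],0],[0.3,[0,0,0.04],0],[0.3,[0,0,0.04],0]])

```text
time: 6.12
tool_pos: [0.5738, 0.0341, 0.1665]
tool_rot: [-0.0, 0.985, 0.173, -0.001]
ft_force: [-0.0, -0.0, -4.2]
opening: 0.048
gripper_force: 30.0
```

>>> carry_out(steps=[[0.3,[0,0,0.012],0],[0.3,[0,0,0.026],0],[0.3,[0,0,0.04],0],[0.3,[0,0,0.055],0],[0.3,[0,0,0.07],0],[0.3,[0,0,0.08],0],[0.3,[0,0,0.088],0],[0.3,[0,0,0.092],0],[0.3,[0,0,0.092],0]])

```text
time: 6.87
tool_pos: [0.5741, 0.0342, 0.1211]
tool_rot: [-0.0, 0.985, 0.173, -0.0]
ft_force: [-0.3, -0.3, -4.2]
opening: 0.0479
gripper_force: 30.0
```

>>> carry_out(steps=[[0.3,[0,0,0.008],0],[0.3,[0,0,0.016],0],[0.3,[0,0,0.024],0],[0.3,[0,0,0.03],0],[0.3,[0,0,0.034],0],[0.3,[0,0,0.036],0],[0.3,[0,0,0.038],0],[0.3,[0,0,0.04],0],[0.3,[0,0,0.04],0]])

```text
time: 7.62
tool_pos: [0.5742, 0.0342, 0.1015]
tool_rot: [0.0, 0.985, 0.173, -0.0]
ft_force: [0.3, -0.6, -3.2]
opening: 0.0477
gripper_force: 30.0
```

>>> carry_out(steps=[[0.3,[0,0,0.001],0],[0.3,[0,0,0.002],0],[0.3,[0,0,0.003],0],[0.3,[0,0,0.004],0],[0.3,[0,0,0.004],0],[0.3,[0,0,0.004],0]])

```text
time: 8.12
tool_pos: [0.5743, 0.0342, 0.0996]
tool_rot: [0.0, 0.985, 0.173, 0.0]
ft_force: [-0.7, -0.1, -4.4]
opening: 0.0476
gripper_force: 30.0
```

>>> carry_out(steps=[[0.3,[0,0,0.001],0],[0.3,[0,0,0.002],0],[0.3,[0,0,0.002],0],[0.3,[0,0,0.003],0],[0.3,[0,0,0.003],0]])

```text
time: 8.53
tool_pos: [0.5743, 0.0342, 0.0982]
tool_rot: [0.0, 0.985, 0.173, 0.0]
ft_force: [-2.2, -0.9, 1.3]
opening: 0.0476
gripper_force: 30.0
```

>>> carry_out(steps=[[0.3,[0,0,0.001],0],[0.3,[0,0,0.002],0],[0.3,[0,0,0.002],0],[0.3,[0,0,0.002],0],[0.3,[0,0,0.002],0]])

```text
time: 8.95
tool_pos: [0.5743, 0.0342, 0.0972]
tool_rot: [0.0, 0.985, 0.173, 0.0]
ft_force: [-2.0, -0.5, 3.2]
opening: 0.0477
gripper_force: 30.0
```

Seated: the force went from −4 N to +3 N at about 3 N/mm. I release and rise.

>>> carry_out(steps=[[0.7,[0,0,0],0],[0.8,[0,0,0],0],[0.9,[0,0,0],0],[1,[0,0,0],0],[1,[0,0,0],0],[1,[0,0,-0.02],0],[1,[0,0,-0.06],0],[1,[0,0,-0.12],0],[1,[0,0,-0.18],0],[1,[0,0,-0.22],0],[1,[0,0,-0.24],0],[1,[0,0,-0.24],0]])

```text
time: 9.95
tool_pos: [0.5754, 0.0345, 0.2197]
tool_rot: [0.0, 0.985, 0.173, 0.002]
ft_force: [0.5, 0.2, -1.0]
opening: 0.0868
gripper_force: 0.0
```

Run:
```python
from h import *
t,s=tool([.485,.27,.14]); print(t.round(4), s['tool_pos'],s['ft_force'])
```

```text
[-0.01   -0.5047  0.1587] [0.57536941 0.03446749 0.21973989] [ 0.52042942  0.15761359 -0.99427791]
```

>>> carry_out(steps=[[1,[0,-0.06,0],0],[1,[0,-0.14,0],-0.06],[1,[0,-0.22,0],-0.12],[1,[-0.01,-0.3,0],-0.19],[1,[-0.01,-0.38,0.03],-0.19],[1,[-0.01,-0.45,0.08],-0.19],[1,[-0.01,-0.49,0.13],-0.19],[1,[-0.01,-0.505,0.15],-0.19],[1,[-0.01,-0.505,0.159],-0.19],[1,[-0.01,-0.505,0.159],-0.19],[1,[-0.01,-0.505,0.159],-0.19]])

```text
time: 10.87
tool_pos: [0.4846, 0.2682, 0.1378]
tool_rot: [0.0, 0.949, 0.316, 0.0]
ft_force: [0.8, -0.1, 0.4]
opening: 0.0873
gripper_force: 0.0
```

Run:
```python
from h import *
c=get_calibration('wrist'); f=grab_frame('wrist'); cv2.imwrite('pics/w5.png',f); s=get_state(); print(s['tool_pos'],s['tool_rot'])
hsv=cv2.cvtColor(f,cv2.COLOR_BGR2HSV)
r=cv2.inRange(hsv,(0,150,60),(8,255,255))|cv2.inRange(hsv,(172,150,60),(180,255,255))
for b in blobs(r,40): print('red',b[:3],plane(c,*b[1],.03,True).round(4))
```

```text
[0.48491458 0.26837566 0.13826642] [2.66288271e-04 9.48665170e-01 3.16281622e-01 5.09675260e-04]
red (np.int32(668), array([132.7, 164. ]), array([117, 149,  32,  31], dtype=int32)) [0.4406 0.4212 0.03  ]
red (np.int32(533), array([315.8, 218.2]), array([307, 203,  18,  31], dtype=int32)) [0.4915 0.2779 0.03  ]
```

View pics/w5.png

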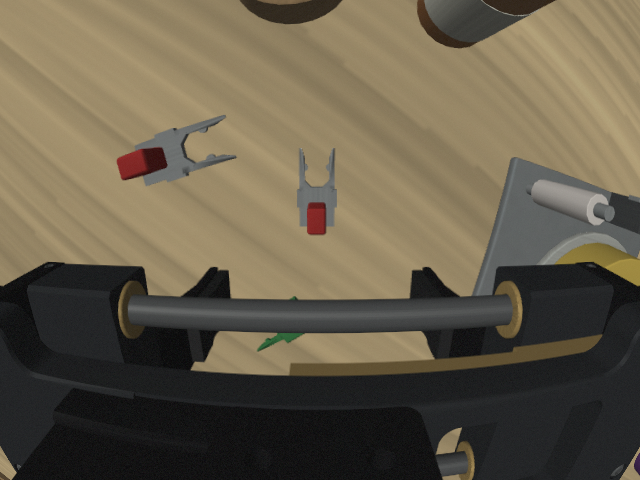

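The wrist view shows the small clip square to the gripper: prong tips at (301,150) and (333,150), back corners at (299,226) and (336,226), and the red grip top at (316,218). The big red clip at (170,160) stays clear.

Run:
```python
from h import *
c=get_calibration('wrist'); f=cv2.imread('pics/w5.png'); s=get_state()
T=(plane(c,301,150,.001,True)+plane(c,333,150,.001,True))/2; B=(plane(c,299,226,.004,True)+plane(c,336,226,.004,True))/2
d=T-B; L=np.hypot(*d[:2]); g=B+d/L*.010; print(L,'yaw',np.degrees(np.arctan2(d[1],d[0])),'grip',g.round(4))
hsv=cv2.cvtColor(f,cv2.COLOR_BGR2HSV)
# top face of red block: brighter part?
r=(cv2.inRange(hsv,(0,150,40),(8,255,255))|cv2.inRange(hsv,(172,150,40),(180,255,255)))[195:240,300:335]; V=hsv[195:240,300:335,2]
for i in range(4,45,3): print(i+195,np.where(r[i])[0][[0,-1]]+300 if r[i].any() else '',V[i][r[i]>0].mean() if r[i].any() else '')
print(tool([g[0],g[1],.008])[0].round(4))
```

```text
0.06209132392797848 yaw 37.172722345035325 grip [0.4908 0.2758 0.0035]
199  
202  
205 [309 324] 94.8125
208 [308 324] 106.47058823529412
211 [307 324] 130.5
214 [307 324] 129.5
217 [307 324] 128.77777777777777
220 [308 324] 128.23529411764707
223 [308 324] 127.47058823529412
226 [308 324] 126.82352941176471
229 [307 324] 126.33333333333333
232 [308 324] 126.82352941176471
235  
238  
[ 0.0181 -0.0051  0.2605]
```

>>> carry_out(steps=[[0.5,[0.018,-0.005,0.05],0],[0.5,[0.018,-0.005,0.11],0],[0.5,[0.018,-0.005,0.17],0],[0.5,[0.018,-0.005,0.22],0],[0.5,[0.018,-0.005,0.245],0],[0.5,[0.018,-0.005,0.256],0],[0.5,[0.018,-0.005,0.258],0],[0.5,[0.018,-0.005,0.258],0],[0,[0.018,-0.005,0.258],0],[0,[0.018,-0.005,0.258],0],[0,[0.018,-0.005,0.258],0],[0,[0.018,-0.005,0.258],0]], squeeze=55)

```text
time: 11.92
tool_pos: [0.4896, 0.2774, 0.0092]
tool_rot: [0.0, 0.948, 0.317, 0.001]
ft_force: [-0.5, -0.2, 0.4]
opening: 0.0246
gripper_force: 0.0
```

>>> carry_out(steps=[[0,[0,0,0],0],[0,[0,0,0],0],[0,[0,0,0],0],[0,[0,0,0],0]])

```text
time: 12.25
tool_pos: [0.4894, 0.2772, 0.0088]
tool_rot: [0.0, 0.948, 0.317, 0.0]
ft_force: [-0.2, -1.0, 3.6]
opening: 0.0136
gripper_force: 55.0
```

>>> carry_out(steps=[[0,[0,0,-0.02],0],[0,[0,0,-0.07],0],[0,[0,0,-0.14],0],[0,[0,0,-0.21],0],[0,[0,0,-0.28],0],[0,[0,0,-0.34],0],[0,[0,0,-0.38],0],[0,[0,0,-0.4],0],[0,[0,0,-0.4],0],[0,[0,0,-0.4],0]])

```text
time: 13.08
tool_pos: [0.4889, 0.2771, 0.2078]
tool_rot: [0.0, 0.948, 0.318, -0.0]
ft_force: [-0.1, 0.2, -1.3]
opening: 0.0135
gripper_force: 55.0
```

Run:
```python
from h import *
c=get_calibration('wrist'); f=grab_frame('wrist'); cv2.imwrite('pics/w6.png',f); s=get_state(); print(s['tool_pos'],s['tool_rot'],s['ft_force'],s['opening'])
hsv=cv2.cvtColor(f,cv2.COLOR_BGR2HSV)
m=((hsv[...,1]<60)&(hsv[...,2]>90)).astype(np.uint8); m[300:]=0; m[:,:240]=0; m[:,400:]=0
for b in blobs(m,100): 
    print(b[:3])
    for r in range(b[2][1],b[2][1]+b[2][3],6):
        x=np.where(b[3][r])[0]
        if len(x): 
            g=np.where(np.diff(x)>2)[0]; print(r,x[0],[(x[i],x[i+1]) for i in g],x[-1],end=' | ')
```

```text
[0.48859933 0.27679427 0.20703612] [ 2.04829586e-04  9.48249310e-01  3.17525129e-01 -9.98291618e-04] [ 0.10139889 -0.29041711 -1.70688877] 0.013665373664005108
(np.int32(3230), array([319.4, 237.6]), array([286, 174,  69,  97], dtype=int32))
174 290 [(np.int64(293), np.int64(348))] 351 | 180 290 [(np.int64(295), np.int64(346))] 349 | 186 290 [(np.int64(296), np.int64(343))] 348 | 192 290 [(np.int64(297), np.int64(342))] 347 | 198 290 [(np.int64(297), np.int64(341))] 347 | 204 290 [(np.int64(304), np.int64(337))] 346 | 210 290 [(np.int64(304), np.int64(337))] 351 | 216 290 [(np.int64(299), np.int64(341))] 351 | 222 290 [(np.int64(299), np.int64(341))] 350 | 228 290 [(np.int64(299), np.int64(341))] 351 | 234 290 [(np.int64(301), np.int64(335))] 350 | 240 290 [(np.int64(308), np.int64(312)), (np.int64(314), np.int64(317)), (np.int64(320), np.int64(324))] 350 | 246 286 [(np.int64(345), np.int64(351))] 354 | 252 286 [] 354 | 258 286 [] 354 | 264 286 [] 354 | 270 295 [(np.int64(305), np.int64(334))] 344 |
```

Run:
```python
from h import *
c=get_calibration('wrist'); s=get_state(); w,x,y,z=s['tool_rot']; R=Rotation.from_quat([x,y,z,w]).as_matrix()
zu=s['tool_pos'][2]-.0088
for n,u,v,h in(('tipmid',320.7,173.5,.002),('nub',320.5,207,.004),('tipL',291,173.5,.002),('tipR',350,173.5,.002)):
    print(n,(R.T@(plane(c,u,v,zu+h,True)-s['tool_pos'])*1e3).round(2))
print('yaw',np.degrees(np.arctan2(R[1,0],R[0,0])))
```

```text
tipmid [54.1  -0.25  6.69]
nub [38.84 -0.35  4.72]
tipL [ 54.16 -13.86   6.69]
tipR [54.16 13.18  6.69]
yaw 37.02667625725314
```

>>> carry_out(steps=[[0,[-0.02,0.035,0],0],[0,[-0.055,0.095,0],0],[0,[-0.1,0.165,0],0],[0,[-0.14,0.235,0],0],[0,[-0.18,0.305,0],0],[0,[-0.22,0.375,0],0],[0,[-0.255,0.435,0],0],[0,[-0.277,0.475,0],0],[0,[-0.284,0.49,0],0],[0,[-0.2855,0.4926,0],0],[0,[-0.2855,0.4926,0],0],[0,[-0.2855,0.4926,0],0]])

```text
time: 14.13
tool_pos: [0.5231, -0.0034, 0.2079]
tool_rot: [-0.001, 0.948, 0.319, -0.0]
ft_force: [-0.0, 0.1, -0.4]
opening: 0.0134
gripper_force: 55.0
```

Run:
```python
from h import *
c=get_calibration('wrist'); f=grab_frame('wrist'); cv2.imwrite('pics/w7.png',f); s=get_state(); print(s['tool_pos'],s['tool_rot'],s['ft_force'],s['opening'])
w,x,y,z=s['tool_rot']; R=Rotation.from_quat([x,y,z,w]).as_matrix()
# predicted pixel of the spindle tip, and grey map near
hsv=cv2.cvtColor(f,cv2.COLOR_BGR2HSV)
def proj(P):
    p=c['R']@np.array(P)+c['t']; th=np.arctan2(np.hypot(p[0],p[1]),p[2]); return np.array([c['cx'],c['cy']])+c['fx']*th*p[:2]/np.hypot(p[0],p[1])
p=proj([.574,.033,.14]); print('tip px',p,'head',proj([.574,.033,.13]),proj([.574,.033,.118]))
u,v=p.astype(int); print(hsv[v-24:v+28:4,u-30:u+32:4,2])
y=cv2.inRange(hsv,(18,120,80),(35,255,255)); b=max(blobs(y,500),key=lambda b:b[0]); print(b[:3])
cn=max(cv2.findContours(b[3].astype(np.uint8),0,1)[0],key=len)[:,0]; cn=cn[(cn[:,1]<b[2][1]+b[2][3]*.5)&(cn[:,1]>1)]
print('roll',circ(np.array([plane(c,uu,vv,.0457+.048,True) for uu,vv in cn])))
```

```text
[ 0.52322595 -0.00328114  0.2081738 ] [-3.76683453e-04  9.47805654e-01  3.18848350e-01 -1.71564949e-04] [-0.75890422  0.27710084  0.05229852] 0.013565795454373688
tip px [323.79809863 150.89332362] head [323.6499927  150.40343883] [323.48765432 149.8666194 ]
[[ 34  43  35  33  35  32  29  25  31  28  34  32  32  33  31  33]
 [ 42  35  36  36  32  20  78 144 109  19  26  31  34  36  31  35]
 [ 32  37  33  31  34 147 150 139 130 126  81  21  35  35  33  23]
 [ 36  33  29  18 151 153 149 138 122 110 103  46  33  33  34  32]
 [ 37  34  28  24 151 155 150 137 125  94  88  83  25  36  30  33]
 [ 37  33  19 142 150 150 140 140 140 140  77  71  37  36  34  33]
 [ 29  33  26 135 139 139 135 134 136 135  68  70  77  32  36  32]
 [ 32  36  29 126 129 132 137 135 134 133  68  66  51  36  33  31]
 [ 34  32  34  66 113 106 128 132 134 118  65  65  43  32  34  29]
 [ 34  36  36  34 107  97  79  69  63  64  65  56  35  34  34  32]
 [ 30  32  36  34  33  93  72  64  62  63  69  36  34  31  30  33]
 [ 33  30  35  31  31  32  31  44  36  38  36  33  32  31  34  31]
 [145  37  29  34  34  32  33  31  36  33  32  31  30  32  91  32]]
(np.int32(11808), array([321.5, 134.6]), array([236,  62, 171, 164], dtype=int32))
roll [0.5746478  0.0351102  0.06308489]
```

Run:
```python
from h import *
c=get_calibration('wrist'); f=cv2.imread('pics/w7.png'); s=get_state(); V=f.max(2)
w,x,y,z=s['tool_rot']; R=Rotation.from_quat([x,y,z,w]).as_matrix()
m=(V>48).astype(np.uint8); m[:122]=0;m[197:]=0;m[:,:294]=0;m[:,355:]=0
b=[b for b in blobs(m,150) if b[3][150,322]][0]; print(b[:3])
cn=max(cv2.findContours(b[3].astype(np.uint8),0,1)[0],key=len)[:,0]
q=circ(np.array([plane(c,u,v,.129,True) for u,v in cn])); print('head',q)
t=cv2.inRange(V,130,143); t[:145]=0;t[170:]=0;t[:,:306]=0;t[:,:][:,335:]=0
t=cv2.morphologyEx(t,cv2.MORPH_OPEN,np.ones((5,5)));b=max(blobs(t),key=lambda b:b[0]);print(b[:3],plane(c,*b[1],.14,True))
for P in(q[:2],plane(c,*b[1],.14,True)[:2]):
    print((R.T@np.r_[P-s['tool_pos'][:2],0]*1e3).round(2))
```

```text
(np.int32(1205), array([322.2, 149.6]), array([304, 130,  39,  40], dtype=int32))
head [0.57393168 0.03410993 0.01246367]
(np.int32(241), array([322. , 151.5]), array([312, 145,  20,  15], dtype=int32)) [0.57313103 0.03376094 0.14      ]
[ 6.3e+01  8.6e-01 -1.0e-02]
[ 6.215e+01  6.500e-01 -1.000e-02]
```

>>> carry_out(steps=[[0,[-0.003,0.002,0.02],0],[0,[-0.003,0.002,0.05],0],[0,[-0.003,0.002,0.08],0],[0,[-0.003,0.002,0.11],0],[0,[-0.003,0.002,0.135],0],[0,[-0.003,0.002,0.148],0],[0,[-0.003,0.002,0.154],0],[0,[-0.003,0.002,0.156],0],[0,[-0.003,0.002,0.156],0],[0,[-0.003,0.002,0.156],0]])

```text
time: 15.02
tool_pos: [0.5234, -0.007, 0.1312]
tool_rot: [0.0, 0.948, 0.318, 0.0]
ft_force: [-0.7, -0.4, -0.1]
opening: 0.0136
gripper_force: 55.0
```

>>> carry_out(steps=[[0,[0,0,0.002],0],[0,[0,0,0.004],0],[0,[0,0,0.006],0],[0,[0,0,0.006],0],[0,[0,0,0.006],0]])

```text
time: 15.43
tool_pos: [0.5229, -0.0071, 0.1276]
tool_rot: [0.0, 0.948, 0.317, 0.0]
ft_force: [-0.3, 0.8, -0.6]
opening: 0.0139
gripper_force: 55.0
```

>>> carry_out(steps=[[0,[0,0,0.002],0],[0,[0,0,0.003],0],[0,[0,0,0.004],0],[0,[0,0,0.004],0],[0,[0,0,0.004],0]])

```text
time: 15.85
tool_pos: [0.5229, -0.007, 0.1255]
tool_rot: [0.0, 0.948, 0.318, -0.0]
ft_force: [-0.1, 0.1, -0.7]
opening: 0.0137
gripper_force: 55.0
```

```bash
cat > rel.py <<'E'
from h import *
c=get_calibration('wrist'); f=grab_frame('wrist'); s=get_state(); V=f.max(2); cv2.imwrite('pics/w_%05d.png'%(s['time']*100),f)
w,x,y,z=s['tool_rot']; R=Rotation.from_quat([x,y,z,w]).as_matrix(); p=s['tool_pos']
print('pos',p.round(4),'F',s['ft_force'].round(2),'yaw',np.degrees(np.arctan2(R[1,0],R[0,0])))
print('spindle est rel',(R.T@np.array([.574-p[0],.0338-p[1],0])*1e3).round(2))
for r in range(100,246,8):
    m=V[r,270:370]>48; e=np.where(np.diff(m.astype(int)))[0]+270; print(r,e)
E
python3 rel.py
```

```text
pos [ 0.5229 -0.007   0.1255] F [ 0.19 -0.23 -0.58] yaw 37.029974477418314
spindle est rel [65.34 -1.79 -0.  ]
100 [365]
108 []
116 []
124 [306 325]
132 [294 338]
140 [290 343]
148 [287 345]
156 [287 345]
164 [290 342]
172 [296 336]
180 [288 296 314 319 344 351]
188 [288 298 341 351 366]
196 [273 288 299 340 351 358]
204 [286 288 304 335]
212 []
220 []
228 []
236 []
244 []
```

>>> carry_out(steps=[[0,[0.001,-0.0015,0],0],[0,[0.002,-0.0028,0],0],[0,[0.002,-0.0028,0.001],0],[0,[0.002,-0.0028,0.001],0],[0,[0.002,-0.0028,0.002],0],[0,[0.002,-0.0028,0.002],0],[0,[0.002,-0.0028,0.002],0]])

```text
time: 16.48
tool_pos: [0.5229, -0.0053, 0.1245]
tool_rot: [0.0, 0.948, 0.318, -0.0]
ft_force: [-0.2, 0.7, -0.6]
opening: 0.0138
gripper_force: 55.0
```

```bash
python3 rel.py
```

```text
pos [ 0.5229 -0.0053  0.1245] F [-0.2  -0.59  0.13] yaw 37.026661956856444
spindle est rel [ 6.439e+01 -4.500e-01 -1.000e-02]
100 [272 366]
108 []
116 []
124 [315 321]
132 [300 339]
140 [294 345]
148 [291 348]
156 [290 348]
164 [292 347]
172 [297 341]
180 [288 296 307 331 344 351]
188 [288 298 341 351]
196 [273 288 300 340 352 363]
204 [285 288 304 335 351 353]
212 [305 333]
220 []
228 []
236 []
244 []
```

Aligned: the head is centred at column 319.3 and the clip at 319.7. I go down to touch the hub.

>>> carry_out(steps=[[0,[0,0,0.001],0],[0,[0,0,0.002],0],[0,[0,0,0.003],0],[0,[0,0,0.003],0],[0,[0,0,0.003],0]])

```text
time: 16.95
tool_pos: [0.523, -0.0054, 0.1232]
tool_rot: [0.0, 0.948, 0.318, 0.0]
ft_force: [-1.3, -0.8, 2.2]
opening: 0.0136
gripper_force: 55.0
```

>>> carry_out(steps=[[0,[0,0,0.001],0],[0,[0,0,0.002],0],[0,[0,0,0.002],0],[0,[0,0,0.002],0]])

```text
time: 17.28
tool_pos: [0.523, -0.0054, 0.1222]
tool_rot: [0.0, 0.948, 0.317, 0.0]
ft_force: [-2.1, -0.4, 4.4]
opening: 0.0134
gripper_force: 55.0
```

>>> carry_out(steps=[[0,[0,0,0.001],0],[0,[0,0,0.002],0],[0,[0,0,0.003],0],[0,[0,0,0.003],0],[0,[0,0,0.003],0]])

```text
time: 17.7
tool_pos: [0.523, -0.0054, 0.121]
tool_rot: [0.0, 0.948, 0.317, 0.0]
ft_force: [-3.0, -0.8, 8.0]
opening: 0.0136
gripper_force: 55.0
```

>>> carry_out(steps=[[0,[0.004,0,0],0],[0,[0.008,0,0],0],[0,[0.012,0,0],0],[0,[0.016,0,0],0],[0,[0.02,0,0],0],[0,[0.02,0,0],0]])

```text
time: 18.2
tool_pos: [0.531, 0.0001, 0.1209]
tool_rot: [0.001, 0.948, 0.317, -0.0]
ft_force: [-3.4, -3.3, 9.2]
opening: 0.0134
gripper_force: 55.0
```

>>> carry_out(steps=[[0,[0.003,0,0],0],[0,[0.006,0,0],0],[0,[0.009,0,0],0],[0,[0.012,0,0],0],[0,[0.012,0,0],0]])

```text
time: 18.62
tool_pos: [0.5357, 0.0036, 0.1209]
tool_rot: [0.001, 0.948, 0.317, -0.0]
ft_force: [-4.1, -3.7, 8.1]
opening: 0.0133
gripper_force: 55.0
```

```bash
python3 rel.py
```

```text
pos [0.5357 0.0036 0.121 ] F [-3.6  -2.52  9.29] yaw 36.990851709935676
spindle est rel [ 4.876e+01 -1.100e+00 -3.000e-02]
100 []
108 [321 322]
116 [286 348]
124 [274 360]
132 [368]
140 []
148 []
156 [301 333]
164 [296 339]
172 [295 341]
180 [288 351]
188 [288 352]
196 [288 351]
204 [288 351]
212 [288 351]
220 [288 300 316 319 340 351 366]
228 [277 288 300 339 351 356]
236 [307 331]
244 []
```

>>> carry_out(steps=[[0,[0.002,-0.0012,0.001],0],[0,[0.004,-0.0012,0.001],0],[0,[0.006,-0.0012,0.001],0],[0,[0.007,-0.0012,0.001],0],[0,[0.007,-0.0012,0.001],0]])

```text
time: 19.08
tool_pos: [0.5379, 0.0058, 0.1205]
tool_rot: [0.001, 0.948, 0.317, -0.001]
ft_force: [-5.5, -4.2, 10.6]
opening: 0.0138
gripper_force: 55.0
```

>>> carry_out(steps=[[0,[0.001,0,0],0],[0,[0.002,0,0],0],[0,[0.003,0,0],0],[0,[0.004,0,0],0],[0,[0.004,0,0],0]])

```text
time: 19.5
tool_pos: [0.5386, 0.0066, 0.1202]
tool_rot: [0.001, 0.948, 0.317, -0.002]
ft_force: [-9.8, -5.4, 11.5]
opening: 0.0134
gripper_force: 55.0
```

>>> carry_out(steps=[[0,[0.001,0,0],0],[0,[0.002,0,0],0],[0,[0.003,0,0],0],[0,[0.004,0,0],0],[0,[0.004,0,0],0]])

```text
time: 19.92
tool_pos: [0.5392, 0.0071, 0.1198]
tool_rot: [0.001, 0.948, 0.317, -0.003]
ft_force: [-13.8, -7.1, 12.1]
opening: 0.0141
gripper_force: 55.0
```

>>> carry_out(steps=[[0,[0.001,0,0],0],[0,[0.002,0,0],0],[0,[0.003,0,0],0],[0,[0.003,0,0],0]])

```text
time: 20.25
tool_pos: [0.5398, 0.0076, 0.1195]
tool_rot: [0.001, 0.949, 0.317, -0.004]
ft_force: [-15.7, -8.5, 12.4]
opening: 0.0135
gripper_force: 55.0
```

>>> carry_out(steps=[[0,[0.001,0,-0.001],0],[0,[0.002,0,-0.001],0],[0,[0.003,0,-0.001],0],[0,[0.004,0,-0.001],0],[0,[0.004,0,-0.001],0]])

```text
time: 20.67
tool_pos: [0.5411, 0.0086, 0.1198]
tool_rot: [0.001, 0.949, 0.317, -0.004]
ft_force: [-14.3, -7.7, 7.5]
opening: 0.0137
gripper_force: 55.0
```

```bash
python3 rel.py
```

```text
pos [0.5413 0.0087 0.1197] F [-13.59  -7.86   9.19] yaw 36.91723478220906
spindle est rel [41.23 -0.36 -0.31]
100 []
108 []
116 []
124 [301 337]
132 [283 355]
140 [272 364]
148 []
156 []
164 []
172 [303 334]
180 [286 293 297 341 346 353]
188 [286 296 297 353]
196 [287 353]
204 [287 352]
212 [287 352]
220 [287 352]
228 [288 352]
236 [274 288 307 309 329 331 351 362]
244 []
```

>>> carry_out(steps=[[0,[0.001,0,0],0],[0,[0.002,0,0],0],[0,[0.003,0,0],0],[0,[0.004,0,0],0],[0,[0.004,0,0],0]])

```text
time: 21.13
tool_pos: [0.5436, 0.0105, 0.1202]
tool_rot: [0.001, 0.949, 0.317, -0.003]
ft_force: [-9.5, -6.1, 12.5]
opening: 0.0134
gripper_force: 55.0
```

>>> carry_out(steps=[[0,[0.001,0,0],0],[0,[0.002,0,0],0],[0,[0.003,0,0],0],[0,[0.004,0,0],0],[0,[0.004,0,0],0]])

```text
time: 21.55
tool_pos: [0.5471, 0.0132, 0.1208]
tool_rot: [0.0, 0.948, 0.317, -0.0]
ft_force: [-4.2, -3.3, 7.7]
opening: 0.0137
gripper_force: 55.0
```

The nubs snapped over; the force dropped from 16 N to 5 N. I push on to the hard stop.

>>> carry_out(steps=[[0,[0.001,0,0],0],[0,[0.002,0,0],0],[0,[0.003,0,0],0],[0,[0.003,0,0],0]])

```text
time: 21.88
tool_pos: [0.5481, 0.0138, 0.1208]
tool_rot: [0.001, 0.948, 0.317, -0.001]
ft_force: [-5.5, -4.1, 9.0]
opening: 0.0137
gripper_force: 55.0
```

>>> carry_out(steps=[[0,[0.001,0,0],0],[0,[0.002,0,0],0],[0,[0.002,0,0],0],[0,[0.002,0,0],0]])

```text
time: 22.22
tool_pos: [0.5486, 0.0142, 0.1208]
tool_rot: [0.001, 0.948, 0.317, -0.001]
ft_force: [-6.5, -4.6, 10.1]
opening: 0.0137
gripper_force: 55.0
```

>>> carry_out(steps=[[0,[0.001,0,0],0],[0,[0.002,0,0],0],[0,[0.003,0,0],0],[0,[0.003,0,0],0]])

```text
time: 22.55
tool_pos: [0.5488, 0.0143, 0.1207]
tool_rot: [0.001, 0.948, 0.317, -0.002]
ft_force: [-13.8, -7.9, 14.7]
opening: 0.0138
gripper_force: 55.0
```

>>> carry_out(steps=[[0,[0.001,0,0],0],[0,[0.002,0,0],0],[0,[0.002,0,0],0],[0,[0.002,0,0],0]])

```text
time: 22.88
tool_pos: [0.5489, 0.0143, 0.1206]
tool_rot: [0.001, 0.949, 0.317, -0.003]
ft_force: [-17.4, -9.0, 17.9]
opening: 0.0137
gripper_force: 55.0
```

Hard stop: the last 1 mm of command moved it only 0.1 mm, at 20 N. I ease off, let go and rise.

>>> carry_out(steps=[[0,[-0.001,0,0],0],[0,[-0.003,0,-0.001],0],[0,[-0.003,0,-0.001],0],[0.3,[-0.003,0,-0.001],0],[0.5,[-0.003,0,-0.001],0],[0.5,[-0.003,0,-0.001],0],[0.5,[-0.003,0,-0.001],0],[0.5,[-0.003,0,-0.02],0],[0.5,[-0.003,0,-0.06],0],[0.5,[-0.003,0,-0.1],0],[0.5,[-0.003,0,-0.13],0],[0.5,[-0.003,0,-0.13],0]])

```text
time: 23.88
tool_pos: [0.5518, 0.0165, 0.1895]
tool_rot: [0.001, 0.948, 0.318, 0.003]
ft_force: [-0.1, 0.0, 0.2]
opening: 0.0435
gripper_force: 0.0
```

>>> carry_out(steps=[[1,[-0.04,0,-0.03],0],[1,[-0.1,0,-0.05],0],[1,[-0.16,0,-0.06],0],[1,[-0.2,0,-0.06],0],[1,[-0.2,0,-0.06],0],[1,[-0.2,0,-0.06],0]])

```text
time: 24.38
tool_pos: [0.4699, -0.045, 0.2159]
tool_rot: [0.001, 0.949, 0.317, 0.0]
ft_force: [1.1, 0.4, 0.6]
opening: 0.0755
gripper_force: 0.0
```

Run:
```python
from h import *
c=get_calibration('wrist'); f=grab_frame('wrist'); s=get_state(); cv2.imwrite('pics/end.png',f)
print(s['time'],s['tool_pos'].round(4),s['ft_force'].round(2),s['opening'])
hsv=cv2.cvtColor(f,cv2.COLOR_BGR2HSV); ax=np.array([.7985,.602])
r=cv2.inRange(hsv,(0,150,40),(8,255,255))|cv2.inRange(hsv,(172,150,40),(180,255,255))
def rel(p): d=p[:2]-np.array([.574,.0338]); return (d@ax*1e3, (d@[ax[1],-ax[0]])*1e3)
for b in blobs(r,60): print('red',b[:3],rel(plane(c,*b[1],.145,True)))
V=hsv[...,2]; u,v=[int(i) for i in max(blobs(r,60),key=lambda b:b[0] if abs(b[1][0]-320)<60 else 0)[1]]
y=cv2.inRange(hsv,(18,120,80),(35,255,255)); b=max(blobs(y,500),key=lambda b:b[0])
cn=cv2.convexHull(np.argwhere(b[3])[:,::-1].astype(np.int32))[:,0]; print('roll',b[2],circ(np.array([plane(c,a,d,.09,True) for a,d in cn if d>1])))
for rr in range(max(0,v-110),v+40,8):
    e=np.where(np.diff((V[rr,u-50:u+51]>55).astype(int)))[0]+u-50; print(rr,e)
t=grab_frame('top'); cv2.imwrite('pics/tend.png',t); a=cv2.imread('pics/top0.png')
d=cv2.absdiff(t,a).max(2); 
for n,(x0,y0,x1,y1) in dict(bottleL=(170,125,218,180),bottleR=(400,128,442,182),brown=(125,160,172,205),big=(135,232,175,272),green=(202,268,226,300),purple=(482,200,546,260)).items(): print(n,(d[y0:y1,x0:x1]>40).sum())
```

```text
24.4333 [ 0.4704 -0.0441  0.2158] [ 0.11  0.1  -1.04] 0.07976761607882475
red (np.int32(504), array([12.7, 16.6]), array([ 0,  5, 28, 24], dtype=int32)) (np.float64(65.04326463694358), np.float64(-254.15721903584443))
red (np.int32(714), array([319.4,  93.1]), array([309,  77,  22,  34], dtype=int32)) (np.float64(-31.5138313350255), np.float64(-0.42403480551400985))
roll [237   0 165 143] [0.5746573  0.03502082 0.06431492]
0 [366]
8 []
16 []
24 [293 344]
32 [283 299 305 335 339 351]
40 [277 299 340 358]
48 [273 299 340 362]
56 [272 299 323 325 326 330 340 364]
64 [271 298 321 325 326 328 340 364]
72 [272 296 343 364]
80 [275 296 343 361]
88 [280 296 343 356]
96 [288 299 340 349]
104 []
112 []
120 []
128 []
bottleL 0
bottleR 0
brown 0
big 0
green 0
purple 0
```

The red grip lies 31.5 mm behind the spindle axis (31 mm expected when home), centred, and the bystanders have not moved. I hand it in.

```bash
python3 -c "
from workcell import *
print(sign_off())"
```

```text
the job is handed in; nothing more can be done
None
```

The yellow roll is on the spindle and the small red clip is snapped home and released after about 24 s; readings between moves peaked at about 20 N sideways and 27 N in all, and the bottles and brown tape have not moved.

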